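# Clear and raise a sprung chest lid, hold it just below balance

### The arm

A 7-joint arm with a two-finger parallel gripper is mounted at the origin on the work surface. World frame = base frame: x ahead of the robot, y to its left, z up, the work surface at z = 0. Lengths are in m, angles in rad, forces in N, time in s.
With the tool pointing down it reaches from about 0.425 to 0.925 m from the base axis. Payload 6.8 kg.
Tool frame: the origin (TCP) lies midway between the tips of the shut fingers; the grasp point (between the pads) lies 19 mm behind it; z points along the fingers, y is the direction in which the jaws open and shut (so a half turn about z gives the same grasp; the last joint's range is limited). The gripper opens to 85 mm and grips with 20 to 120 N. Pads are 22 mm wide; open, the fingers measure 114 mm over their backs; the gripper's body (76 mm by 85 mm) begins 54 mm behind the grasp point. The pads swing forward as they close: fully open they stand 13 mm farther back than shut.
Start: joints at [-1.387, 0.477, 0.022, 1.555, -0.011, 1.109, -0.083], TCP at [0.194, 0.646, 0.207] pointing down, gripper open.
Joint ranges: [-2.96, 2.96], [-0.34, 2.1], [-1.41, 1.46], [0.24, 2.44], [-1.37, 4.51], [0.17, 1.92], [-2.96, 2.96]. Speed limits (rad/s): [2.39, 2.39, 3.14, 3.14, 3.14, 3.14, 3.14].

### API

Orientations are given as a unit quaternion [w, x, y, z].
In Python, from station import bot, vision gives the robot as it stands.
- The arm moves only by the tool move_arm, never from a script. Its argument "increments" is text: rows parted by semicolons, each of 7 numbers parted by spaces: the opening, from 0 (shut) to 1 (fully open), then the shift along the world's x, y, z in mm, then the turn, a rotation vector about the world's x, y, z in rad. In form: grip x y z rx ry rz; .... A call has exactly 8 rows; each row shifts and turns the commanded pose from where the row before left it; what a row does not reach is not made up. A row lasts 1/8 s, in which the tool goes at most 62.5 mm and 10.7 degrees, less where a joint would pass 70% of its speed; a pose out of reach is approached as far as the arm can. A call with a gripper value outside its range is refused whole. The fingers move at their own pace and stop on an object; "newtons" is the grip in N (left out, the last holds). Time passes only in rows, so rows that do not move let the fingers close, or fill a call up. It gives the time, the measured TCP pose, the force and the opening at its end, in the units of the state.
- bot.get_obs(): the state, without advancing time (a new reading comes with each control period).
- vision.read_camera(name): name is "side" or "top"; returns (picture, depth): 480x640x3 uint8, red, green, blue; 480x640 float32, m along the optical axis (not along the pixel's ray), 0 where there is no reading.
- vision.calibration(name): a dict with "fx", "fy", "cx", "cy" (pixels), "R" (3x3) and "t" (3): a world point X has camera coordinates R X + t. Camera axes: x right, y down, z forward; pixel columns grow to the right and rows downward; lengths in m; the calibration is good to about 2 mm. A picture is of the moment at which its call begins. calibration takes no time and is no camera call.
- bot.hand_in(): hands the job in, once; it reports no verdict.
The state is a dict: "t": time; "q": joint angles; "joint_vel": joint speeds; "joint_torque": joint torques, N m; "eef_pos": TCP position; "tool_rot": TCP orientation; "contact_force": force on the tool from outside, world axes, zero at the start; "torque": the same for the moment, N m; "gripper_width": opening from 0.0 (shut) to 1.0 (fully open).
Only numpy, scipy, OpenCV 4.12 (cv2) and the standard library are available. Lean on these libraries where they do the work, as an engineer would, in place of code of your own. Each camera call takes 0.05 s, during which the arm holds its last target.

### The job

Gently take the thin glass jar off the wooden chest's lid and stand it upright on the cork mat without squeezing it hard. Then lift the chest's sprung lid by its brass bar handle past its balance point (60 degrees open; go to about 70), keeping hold of it so that it neither flies open nor slams, ease it back to just below the balance point, about 52 degrees open, and finish while still holding it still there so that I can set the spring. Do not disturb the other things on the bench.

Things in the scene. Friction and masses are not known exactly. Their poses are not given: they have to be found in the camera images.
- chest: fixed wooden chest, 220 (its x) x 300 (its y) x 110 mm high without the lid; origin at the centre of its underside on the bench; its x axis points away from the robot, square to the handle; it may be turned by up to about 13 degrees. Its lid is 16 mm thick (closed lid top 126 mm above the bench) and is hinged along the far (+x) top edge.
- lid_hinge (a point): middle of the lid's hinge line, on the chest: 110 mm along the chest's +x from its origin, 110 mm above the bench; axes like the chest's, the hinge turns about its y.
- lid (a joint): opening angle of the lid in rad, 0 shut, stop at 1.75. The lid weighs 0.9 kg and a constant-torque spring partly carries it: balance point 1.05 rad (60 degrees). Below that the lid falls shut when let go, above it the spring throws it open. Lifting it by the handle takes about 3 N when shut and nearly nothing near balance.
- lid_handle (a point): middle of the lid's round brass bar handle: 12 mm thick, 110 mm long along the chest's y, on two end posts. Shut: 195 mm in front of and 56 mm above the hinge line (203 mm from it in all), 40 mm above the lid's face, 166 mm above the bench. The bar turns easily between pads pinching it across, so a downward gripper can follow its arc. Axes turn with the lid.
- jar: closed thin-glass jar with a steel cap, round, 54 mm in diameter, 85 mm high, 0.14 to 0.28 kg; origin at the centre of its underside, z up its axis. Starts standing on the closed lid behind the handle. Fragile: a grip of about 20 to 30 N on each side is right; it breaks when squeezed with 50 N on each side (100 N in all) or pressed down with 50 N.
- mat: square cork mat 140 x 140 x 4 mm, fixed on the bench left or right of the chest; origin at the centre of its underside, so its top is 4 mm higher.
- bin: bystander: white open bin with wood scraps, 140 x 110 x 60 mm, fixed on the bench on the side of the chest where the mat is not; origin at the centre of its underside.
- screwdriver: bystander: screwdriver lying between robot and chest.
- brush: bystander: brush lying between robot and chest.
- polish: bystander: bottle of polish 60 mm in diameter, 170 mm high, beyond the chest.
- sanding_block: bystander: cork block 100 x 65 x 35 mm beyond the chest.
- tack_cup: bystander: steel cup 70 mm wide, 60 mm high, beyond the chest.
- mallet: bystander: hammer lying beyond the chest.
- tape: bystander: roll of paper tape 90 mm wide, 30 mm high, beyond the chest, to the left.
There are look-alikes about, which are no part of the job. What is shaped like the jar but red is not meant. Of the things shaped like the mat, the cork one is meant.

How it is judged:
On the way, in this order (a step that is already met when the one before it is completed fails the run):
1. the jar stands upright on the mat, let go, the lid still shut (x of jar in the frame of mat between -0.055 and 0.055 m and y of jar in the frame of mat between -0.055 and 0.055 m and z of jar in the frame of mat below 0.008 m and angle between jar's own z axis and vertical below 0.1 rad and contact force between the fingers and jar below 0.1 N and value of joint lid below 0.1 rad), for 0.2 s.
2. the lid is raised past its balance point (beyond 1.12 rad) in the fingers (value of joint lid above 1.12 rad and contact force between the fingers and lid above 0.2 N), for 0.1 s.
At the end, for the whole second after the job is handed in: The fingers hold the lid still between 0.80 and 1.01 rad (46 to 58 degrees), just below its balance point at 1.05 rad, after it has been raised beyond 1.12 rad; the jar stands upright on the mat (its centre within 55 mm of the mat's centre along each side of the mat), untouched (value of joint lid between 0.8 and 1.01 rad and velocity of joint lid between -0.05 and 0.05 rad/s and contact force between the fingers and lid above 0.2 N and contact force between jar and lid below 0.1 N and x of jar in the frame of mat between -0.055 and 0.055 m and y of jar in the frame of mat between -0.055 and 0.055 m and z of jar in the frame of mat below 0.008 m and angle between jar's own z axis and vertical below 0.1 rad and contact force between the fingers and jar below 0.1 N); the arm keeps its last pose, push and grip.
It fails at once if the jar is squeezed hard (over 100 N summed over the fingers, 50 N on each side) (contact force between the fingers and jar above 100 N).
It fails at once if the jar is pressed or dropped hard onto the mat or lid (over 50 N) (contact force between jar and mat above 50 N or contact force between jar and lid above 50 N).
It fails at once if the jar is tipped (over 0.4 rad) (angle between jar's own z axis and vertical above 0.4 rad).
It fails at once if the lid flies open (beyond 1.45 rad), slams or swings free (over 2.5 rad/s) (value of joint lid above 1.45 rad or velocity of joint lid above 2.5 rad/s or velocity of joint lid below -2.5 rad/s).
It fails at once if a bystander is moved by more than 30 mm (distance of any of screwdriver, brush, polish, sanding_block, tack_cup, mallet, tape from where it was at the start of the episode above 0.03 m).
It also fails if it takes over 61 s, if anything falls off the work surface, if the arm or the gripper's body presses on something with over 40 N, if the wrist force passes 120 N, or if a joint passes its speed limit or range.

## Working session

There is one attempt and no reset: what is moved stays moved. The work goes in short steps, Python scripts to look and compute and a tool call to move; the robot and the scene stay as the last step left them, time stands still between calls to the robot, and variables do not carry over. Pictures are saved under pics/ and viewed, and the job is handed in when it is done.

Besides the shell and the picture viewer there is one more tool, called by a JSON object that holds its "op" and its "data", one argument or row to a line. move_arm: Moves the arm, as the interface text tells. Its arguments: {"type":"object","properties":{"increments":{"type":"string"},"newtons":{"type":"number"}},"required":["increments"]}

```bash
ls; mkdir -p pics; python3 - <<'E'
from station import bot, vision
import cv2,numpy as np
for n in("top","side"):
    p,d=vision.read_camera(n); cv2.imwrite(f"pics/{n}0.png",p[:,:,::-1]); np.savez(f"{n}0.npz",p=p,d=d)
    c=vision.calibration(n); print(n,c)
o=bot.get_obs(); print(o)
E
```

```text
pics
top {'fx': 492.2250498822775, 'fy': 492.2250498822775, 'cx': 316.4763656609325, 'cy': 246.35008463689474, 'R': array([[ 0.01474792, -0.99968999,  0.02006052],
       [-0.99824002, -0.01587314, -0.05713943],
       [ 0.05744014, -0.01918253, -0.99816465]]), 't': array([-0.01310884,  0.5455559 ,  1.06259556])}
side {'fx': 616.7654397446454, 'fy': 616.7654397446454, 'cx': 329.8919266149944, 'cy': 233.76800653206317, 'R': array([[ 0.99140167, -0.13083895,  0.00197352],
       [-0.06688525, -0.51965492, -0.85175415],
       [ 0.11246817,  0.84429849, -0.52393795]]), 't': array([-0.55175649,  0.1557844 ,  1.32859466])}
{'t': 0.1, 'q': array([-1.38710185,  0.47773995,  0.02233545,  1.55634498, -0.01154464,
        1.10930881, -0.08310537]), 'joint_vel': array([ 5.67408020e-04, -2.52548249e-03, -8.53884786e-04, -1.63776300e-03,
        1.26381170e-03, -4.97245276e-05, -4.67395674e-05]), 'joint_torque': array([ 3.60236125e-03, -5.97758389e+01,  1.61335196e+00, -2.81954384e+01,
        1.27917901e-02,  5.04034309e-03,  2.89143856e-06]), 'eef_pos': array([0.19400792, 0.64591579, 0.20621094]), 'tool_rot': array([-8.23006415e-05,  1.45379536e-01,  9.89375606e-01, -8.32934842e-04]), 'contact_force': array([ 0.61576752,  0.09066973, -0.00872035]), 'torque': array([-0.01809811,  0.04986256, -0.03880992]), 'gripper_width': 0.9989905310319623}
```

View pics/top0.png

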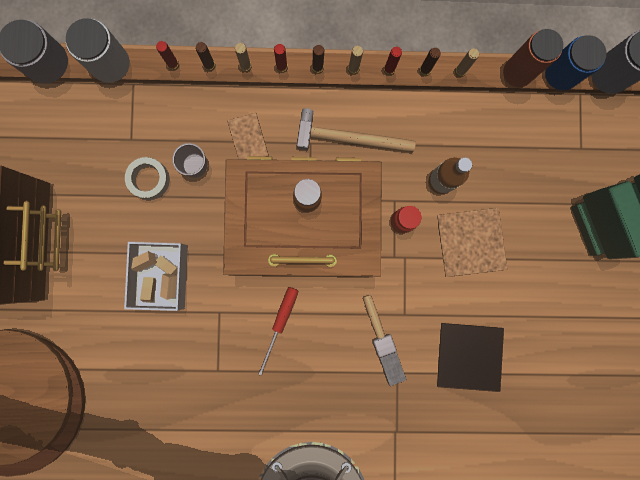

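View pics/side0.png

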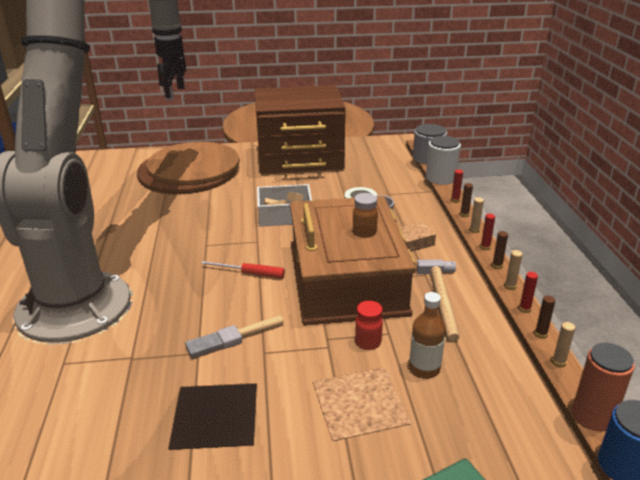

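Candidates in the top view:
- **Jar:** the amber jar with a steel cap at (307,193) on the lid fits. The red look-alike at (406,218) doesn't.
- **Mat:** the speckled cork square at (472,242) fits. The black square at (470,357) doesn't.

I'll check this in an enlarged crop and measure positions.

```bash
cat > h.py <<'E'
import numpy as np,cv2
from station import bot,vision
C={n:vision.calibration(n) for n in("top","side")}
def cloud(n,d):
    c=C[n];v,u=np.mgrid[0:480,0:640]
    P=np.stack([(u-c['cx'])/c['fx']*d,(v-c['cy'])/c['fy']*d,d],-1)
    X=(P-c['t'])@c['R']; X[d<=0]=np.nan; return X
def proj(n,X):
    c=C[n];p=np.atleast_2d(X)@c['R'].T+c['t'];return np.c_[p[:,0]/p[:,2]*c['fx']+c['cx'],p[:,1]/p[:,2]*c['fy']+c['cy']]
E
python3 - <<'E'
from h import *
a=np.load('top0.npz');X=cloud('top',a['d']);p=a['p'];Z=X[...,2]
b=np.load('side0.npz');XS=cloud('side',b['d'])
def comp(m,roi):
    mm=np.zeros((480,640),np.uint8);u0,v0,u1,v1=roi;mm[v0:v1,u0:u1]=m[v0:v1,u0:u1]
    n,l,s,c=cv2.connectedComponentsWithStats(mm);k=1+np.argmax(s[1:,4]);return l==k
def rect(name,m):
    pts=X[m]; r=cv2.minAreaRect(pts[:,:2].astype(np.float32)*1000); print(name,m.sum(),'ctr',r[0],'size',r[1],'ang',r[2],'z',np.nanmedian(pts[:,2]))
print('bench z',np.nanmedian(Z[300:330,400:430]), Z[235:250,465:480].mean())
rect('lid',comp((Z>.115)&(Z<.14),(200,140,400,300)))
rect('handle',comp((Z>.155)&(Z<.18),(200,240,400,300)))
rect('jarcap',comp((Z>.19)&(Z<.23),(270,160,340,220)))
rect('redcap',comp((Z>.05),(390,200,425,240)))
g=p.astype(int)
hsv=cv2.cvtColor(p,cv2.COLOR_RGB2HSV); print(hsv[240,472],hsv[240,430],hsv[215,490])
sd=cv2.cvtColor(p,cv2.COLOR_RGB2GRAY)
rect('matz',comp((Z>.0025)&(Z<.007),(425,195,520,290)))
rect('bin',comp((Z>.05)&(Z<.08),(110,230,200,320)))
rect('polish',comp((Z>.03),(425,145,480,200)))
rect('tackcup',comp((Z>.04),(165,135,212,185)))
np.set_printoptions(precision=4,suppress=True)
for n,uv in dict(mat_a=(438,213),mat_b=(501,209),mat_c=(507,270),mat_d=(444,276)).items(): print(n,X[uv[1],uv[0]])
t=cv2.resize(p[150:290,215:525],None,fx=2.5,fy=2.5,interpolation=cv2.INTER_CUBIC)
cv2.imwrite('pics/crop0.png',t[:,:,::-1])
E
```

```text
bench z 0.00018289972099897047 0.004044923725736771
lid 16914 ctr (598.16162109375, 25.561553955078125) size (233.06292724609375, 310.653076171875) ang 0.20120422542095184 z 0.12630540146753627
handle 396 ctr (510.88397216796875, 24.86168670654297) size (11.379505157470703, 120.23967742919922) ang 0.8491007089614868 z 0.17055852881028222
jarcap 562 ctr (632.5011596679688, 17.622570037841797) size (46.839115142822266, 46.43207550048828) ang 44.12100601196289 z 0.21064439699008447
redcap 540 ctr (605.2025756835938, -192.56092834472656) size (50.39553451538086, 49.280914306640625) ang 67.04584503173828 z 0.08426389632367656
[ 14 113 181] [ 14 127 157] [ 13 116 167]
matz 2812 ctr (561.23828125, -353.431884765625) size (155.0797576904297, 151.0294189453125) ang 4.412095069885254 z 0.004435202463590934
bin 689 ctr (476.3240966796875, 336.7515869140625) size (112.5628433227539, 140.31614685058594) ang 89.2562484741211 z 0.05902027180352991
polish 1024 ctr (695.3847045898438, -278.3360595703125) size (59.91398620605469, 52.57373046875) ang 32.503501892089844 z 0.11364963076565432
tackcup 356 ctr (723.6911010742188, 269.19195556640625) size (68.59070587158203, 67.66255950927734) ang 73.50293731689453 z 0.057374693368267914
mat_a [ 0.6257 -0.2763  0.0007]
mat_b [ 0.6376 -0.4197 -0.002 ]
mat_c [ 0.5005 -0.4315  0.    ]
mat_d [ 0.485  -0.2898  0.0008]
```

View pics/crop0.png

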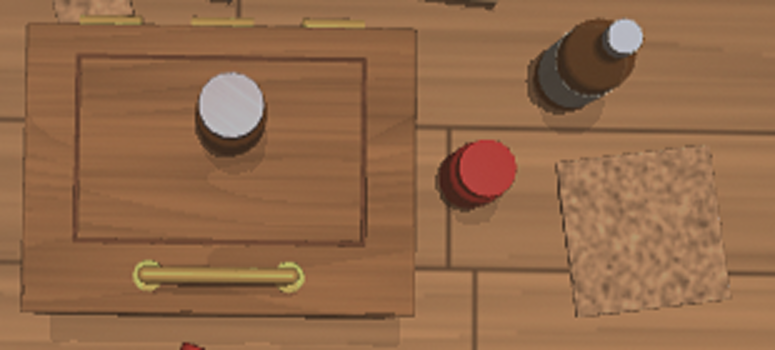

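The enlarged crop confirms both targets: the steel-capped jar at crop (230,105), behind the handle, and the cork mat at crop (645,230). I'll move above the jar with the jaws turned along x, which also suits the handle later.

{"op": "move_arm", "data": {
  "increments": "1 27 -39 12 0 0 -0.08; 1 27 -39 12 0 0 -0.08; 1 27 -39 12 0 0 -0.08; 1 27 -39 12 0 0 -0.08; 1 27 -39 12 0 0 -0.08; 1 27 -39 12 0 0 -0.08; 1 27 -39 12 0 0 -0.08; 1 27 -39 10 0 0 -0.08",
  "newtons": 22
}}

```text
t: 1.1
eef_pos: [0.4108, 0.333, 0.3014]
tool_rot: [-0.0, 0.45, 0.893, -0.0]
contact_force: [1.0, 0.0, -0.5]
gripper_width: 0.993
```

{"op": "move_arm", "data": {
  "increments": "1 27 -39 0 0 0 -0.08; 1 27 -39 0 0 0 -0.08; 1 27 -39 0 0 0 -0.08; 1 27 -39 0 0 0 -0.08; 1 27 -39 0 0 0 -0.08; 1 27 -39 0 0 0 -0.08; 1 27 -39 0 0 0 -0.08; 1 27 -39 0 0 0 -0.08"
}}

```text
t: 2.1
eef_pos: [0.6267, 0.0214, 0.3008]
tool_rot: [-0.0, 0.708, 0.706, -0.0]
contact_force: [0.4, 0.2, 0.6]
gripper_width: 1.003
```

```bash
cat > st.py <<'E'
from h import *
from scipy.spatial.transform import Rotation as R
np.set_printoptions(precision=4,suppress=True)
o=bot.get_obs();q=o['tool_rot'];r=R.from_quat([q[1],q[2],q[3],q[0]]).as_matrix()
print(o['t'],'pos',o['eef_pos'],'F',o['contact_force'],'w',o['gripper_width']);print('q',o['q'],'z',r[:,2],'y',r[:,1])
E
python3 st.py
```

```text
2.1 pos [0.6267 0.0214 0.3008] F [0.422  0.242  0.5766] w 1.0028740362434934
q [-0.5684  0.3629  0.5892  1.5898 -0.2093  1.2532  0.0533] z [-0.0006  0.0001 -1.    ] y [ 1.     -0.0032 -0.0006]
```

{"op": "move_arm", "data": {
  "increments": "1 3 -2 0 0 0 0; 1 2 -2 -15 0 0 0; 1 0 0 -30 0 0 0; 1 0 0 -30 0 0 0; 1 0 0 -30 0 0 0; 1 0 0 -25 0 0 0; 1 0 0 -14 0 0 0; 1 0 0 -5 0 0 0"
}}

```text
t: 3.1
eef_pos: [0.6304, 0.0195, 0.1511]
tool_rot: [-0.001, 0.707, 0.707, -0.0]
contact_force: [0.5, 0.0, 1.0]
gripper_width: 1.002
```

```bash
python3 st.py; python3 - <<'E'
from h import *
p,d=vision.read_camera('side'); t=cv2.resize(p[120:340,240:480],None,fx=2.5,fy=2.5,interpolation=cv2.INTER_CUBIC); cv2.imwrite('pics/s1.png',t[:,:,::-1])
E
```

```text
3.1 pos [0.6304 0.0195 0.1511] F [0.5279 0.0205 0.9592] w 1.0022915852213687
q [-0.5138  0.5049  0.5304  1.7473 -0.3009  0.9727  0.1343] z [-0.0016  0.0002 -1.    ] y [ 1.      0.0005 -0.0016]
```

View pics/s1.png

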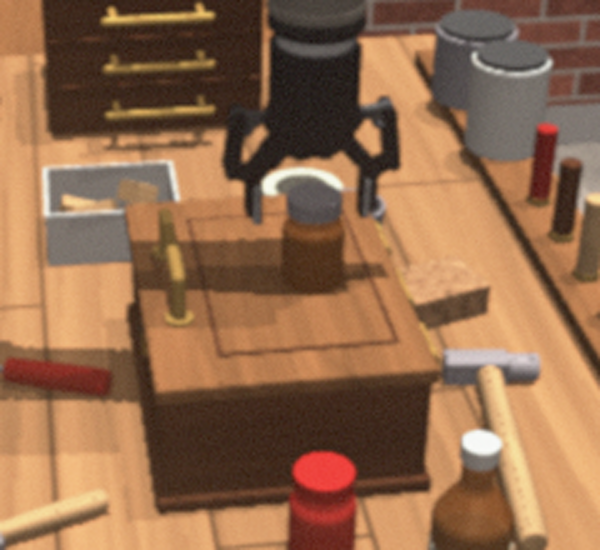

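The jar sits midway between the open fingers: tips at crop (255,218) and (368,212), jar axis at 313. The tips look a bit high, so I'll check that by projection.

```bash
python3 - <<'E'
from h import *
np.set_printoptions(precision=1,suppress=True)
f=lambda P:(proj('side',np.array(P))-[240,120])*2.5
print(f([[.632,.018,.126],[.632,.018,.211],[.6304,.0195,.151],[.5875,.0195,.164],[.673,.0195,.164]]))
b=np.load('side0.npz');X=cloud('side',b['d']);
m=np.zeros((480,640),bool);m[190:240,345:390]=1
s=X[m&(X[...,2]>.135)&(X[...,2]<.2)&(np.abs(X[...,0]-.632)<.05)&(np.abs(X[...,1]-.018)<.05)]
from scipy.optimize import least_squares
r=least_squares(lambda c:np.hypot(s[:,0]-c[0],s[:,1]-c[1])-.027,[.632,.018],loss='soft_l1',f_scale=.002);print(len(s),r.x*1000)
E
```

```text
[[307.8 280.8]
 [310.9 195.1]
 [306.6 255.4]
 [257.8 245.6]
 [355.5 239.3]]
666 [633.7  19.6]
```

```bash
python3 - <<'E'
from h import *
p,d=vision.read_camera('side'); t=cv2.resize(p[160:250,320:410],None,fx=6.5,fy=6.5,interpolation=cv2.INTER_CUBIC); cv2.imwrite('pics/s2.png',t[:,:,::-1])
X=cloud('side',d)
for lo,hi in((.56,.6),(.655,.72)):
    m=(X[...,0]>lo)&(X[...,0]<hi)&(np.abs(X[...,1]-.0195)<.02)&(X[...,2]>.14)&(X[...,2]<.3)
    print(m.sum(),X[m].min(0),X[m].max(0), np.sort(X[m][:,2])[:15])
E
```

```text
616 [0.56001276 0.0006382  0.19026195] [0.59999776 0.03558119 0.29964337] [0.19026195 0.19218582 0.19264102 0.19278011 0.19361728 0.19550842
 0.19581497 0.19604068 0.19759631 0.19785552 0.19850789 0.19861853
 0.19874736 0.19931655 0.19960084]
650 [ 6.55042139e-01 -3.84593356e-04  1.41048395e-01] [0.70249673 0.03536096 0.29927193] [0.1410484  0.14331476 0.14433308 0.14640588 0.15002181 0.15246954
 0.15486806 0.15707112 0.16016928 0.16419793 0.16428421 0.16800553
 0.16901578 0.16997392 0.17288447]
```

View pics/s2.png

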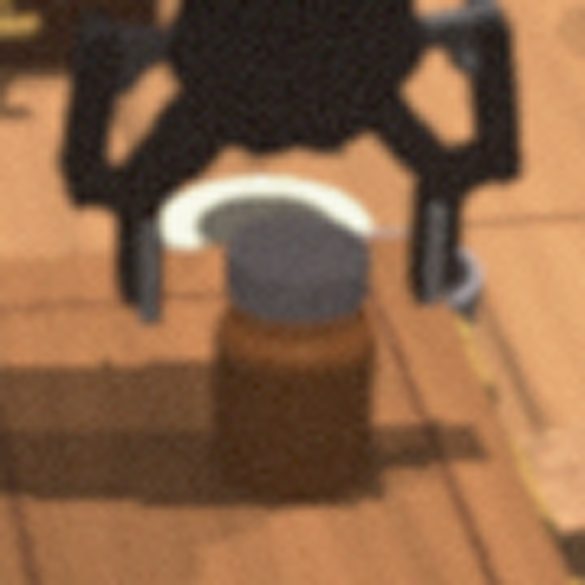

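```bash
python3 st.py; python3 - <<'E'
from h import *
np.set_printoptions(precision=3,suppress=True)
p,d=vision.read_camera('side'); X=cloud('side',d)
for u in (340,343,361,365,384,387):
    print(u);print(np.c_[np.arange(170,210,3),X[170:210:3,u]])
E
```

```text
3.2 pos [0.6311 0.019  0.152 ] F [-0.0917  0.0252  0.3353] w 0.9986682167475814
q [-0.5135  0.5042  0.5312  1.746  -0.3007  0.9732  0.1341] z [-0.0001  0.0002 -1.    ] y [ 1.     -0.0003 -0.0001]
340
[[170.      0.578   0.011   0.283]
 [173.      0.579   0.014   0.275]
 [176.      0.66    0.547   0.002]
 [179.      0.656   0.524   0.004]
 [182.      0.582   0.031   0.245]
 [185.      0.58    0.021   0.244]
 [188.      0.578   0.007   0.244]
 [191.      0.578   0.006   0.238]
 [194.      0.579   0.012   0.227]
 [197.      0.579   0.009   0.222]
 [200.      0.579   0.009   0.215]
 [203.      0.579   0.014   0.205]
 [206.      0.579   0.009   0.2  ]
 [209.      0.597   0.129   0.125]]
343
[[170.      0.674   0.582   0.004]
 [173.      0.671   0.562   0.004]
 [176.      0.669   0.547   0.002]
 [179.      0.587   0.028   0.254]
 [182.      0.587   0.027   0.247]
 [185.      0.584   0.009   0.25 ]
 [188.      0.585   0.011   0.241]
 [191.      0.584   0.006   0.237]
 [194.      0.585   0.009   0.228]
 [197.      0.584   0.004   0.224]
 [200.      0.585   0.009   0.215]
 [203.      0.585   
[... 1365 characters left out ...]
.      0.674   0.016   0.219]
 [197.      0.674   0.017   0.211]
 [200.      0.674   0.015   0.205]
 [203.      0.673   0.011   0.2  ]
 [206.      0.674   0.011   0.193]
 [209.      0.699   0.115   0.125]]
387
[[170.      0.809   0.569   0.003]
 [173.      0.806   0.554  -0.   ]
 [176.      0.8     0.527   0.003]
 [179.      0.797   0.514  -0.   ]
 [182.      0.677   0.009   0.251]
 [185.      0.676   0.002   0.247]
 [188.      0.677   0.007   0.237]
 [191.      0.679   0.012   0.228]
 [194.      0.678   0.008   0.223]
 [197.      0.679   0.01    0.215]
 [200.      0.679   0.008   0.209]
 [203.      0.678   0.005   0.203]
 [206.      0.708   0.126   0.127]
 [209.      0.705   0.111   0.128]]
```

```bash
python3 - <<'E'
from h import *
np.set_printoptions(precision=3,suppress=True)
X=cloud('side',np.load('side0.npz')['d'])
m=(np.hypot(X[...,0]-.194,X[...,1]-.646)<.07)&(X[...,2]>.1)&(X[...,2]<.4)
z=np.sort(X[m][:,2]);print(m.sum(),z[:20]);
v,u=np.where(m);print(u.min(),u.max(),v.min(),v.max(),proj('side',[.194,.646,.207]))
p=np.load('side0.npz')['p'];cv2.imwrite('pics/s3.png',cv2.resize(p[0:120,110:230],None,fx=5,fy=5)[:,:,::-1])
d=vision.read_camera('top'); Y=cloud('top',d[1]);cv2.imwrite('pics/t3.png',d[0][:,:,::-1])
X2=cloud('side',vision.read_camera('side')[1])
m=(np.hypot(X2[...,0]-.63,X2[...,1]-.02)<.03)&(X2[...,2]>.22)&(X2[...,2]<.4);print('body bottom',np.sort(X2[m][:,2])[:15])
E
```

```text
1154 [0.244 0.246 0.246 0.246 0.246 0.247 0.247 0.247 0.247 0.247 0.247 0.247
 0.247 0.248 0.248 0.248 0.248 0.249 0.249 0.249]
154 185 39 99 [[176.841 106.368]]
body bottom [0.249 0.251 0.252 0.252 0.252 0.252 0.252 0.252 0.252 0.253 0.253 0.253
 0.254 0.254 0.254]
```

View pics/s3.png

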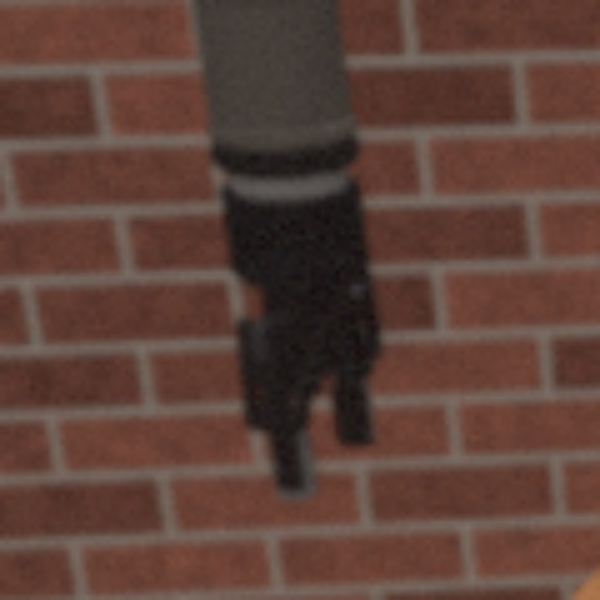

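At both this pose and the start pose, the cameras put the gripper about 26 mm higher than the reported TCP implies: open tips at z≈0.190, body at z≈0.252. The gripper's own proportions match the description, so I'll trust the cameras. I'll descend gently in two steps, checking forces.

{"op": "move_arm", "data": {
  "increments": "1 1 0 -2 0 0 0; 1 0 0 -2 0 0 0; 1 0 0 -2 0 0 0; 1 0 0 -2 0 0 0; 1 0 0 -2 0 0 0; 1 0 0 -2 0 0 0; 1 0 0 0 0 0 0; 1 0 0 0 0 0 0"
}}

```text
t: 4.35
eef_pos: [0.6322, 0.0184, 0.1401]
tool_rot: [0.0, 0.707, 0.707, 0.0]
contact_force: [-0.6, -0.6, -0.1]
gripper_width: 1.001
```

```bash
python3 st.py; cat > tips.py <<'E'
from h import *
import sys
np.set_printoptions(precision=3,suppress=True)
o=bot.get_obs();e=o['eef_pos'];p,d=vision.read_camera('side');X=cloud('side',d)
m=(np.hypot(X[...,0]-e[0],X[...,1]-e[1])<.035)&(X[...,2]>.22)&(X[...,2]<.4);print('body bottom',np.sort(X[m][:,2])[:12])
u,v=proj('side',e+[0,0,.04])[0].astype(int);x0=max(0,u-60);y0=max(0,v-60)
cv2.imwrite(sys.argv[1],cv2.resize(p[y0:y0+120,x0:x0+120],None,fx=5,fy=5,interpolation=cv2.INTER_CUBIC)[:,:,::-1]);print(x0,y0)
E
python3 tips.py pics/s4.png
```

```text
4.35 pos [0.6322 0.0184 0.1401] F [-0.5815 -0.5511 -0.0867] w 1.0007578520719458
q [-0.5069  0.5192  0.5247  1.753  -0.31    0.9524  0.1413] z [ 0.0001 -0.     -1.    ] y [ 1.     -0.0011  0.0001]
body bottom [0.233 0.237 0.238 0.238 0.239 0.239 0.239 0.24  0.24  0.24  0.241 0.241]
303 150
```

View pics/s4.png

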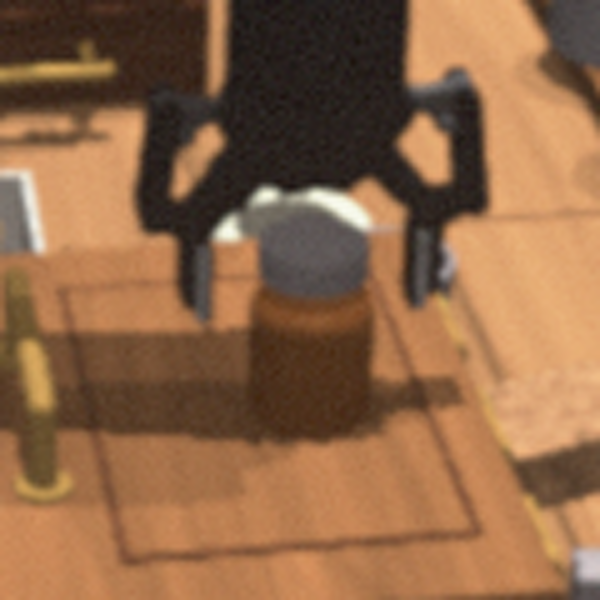

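Body bottom is now 0.239 and the cap top is 0.211, so there's clearance. The tips (crop y≈310) are still only at cap level. I'll go 14 mm lower and close gently.

{"op": "move_arm", "data": {
  "increments": "1 0 0 -2 0 0 0; 1 0 0 -2 0 0 0; 1 0 0 -2 0 0 0; 1 0 0 -2 0 0 0; 1 0 0 -2 0 0 0; 1 0 0 -2 0 0 0; 1 0 0 -2 0 0 0; 1 0 0 0 0 0 0"
}}

```text
t: 5.4
eef_pos: [0.6321, 0.0185, 0.1259]
tool_rot: [-0.0, 0.707, 0.707, -0.0]
contact_force: [0.1, -0.7, 0.2]
gripper_width: 0.997
```

```bash
python3 st.py; python3 tips.py pics/s5.png
```

```text
5.4 pos [0.6321 0.0185 0.1259] F [ 0.0597 -0.6975  0.2241] w 0.9971426906222013
q [-0.5004  0.5357  0.5163  1.7638 -0.3205  0.9269  0.1495] z [-0.0003 -0.     -1.    ] y [ 1.     -0.001  -0.0003]
body bottom [0.223 0.223 0.223 0.224 0.224 0.225 0.225 0.225 0.225 0.226 0.226 0.226]
303 156
```

View pics/s5.png

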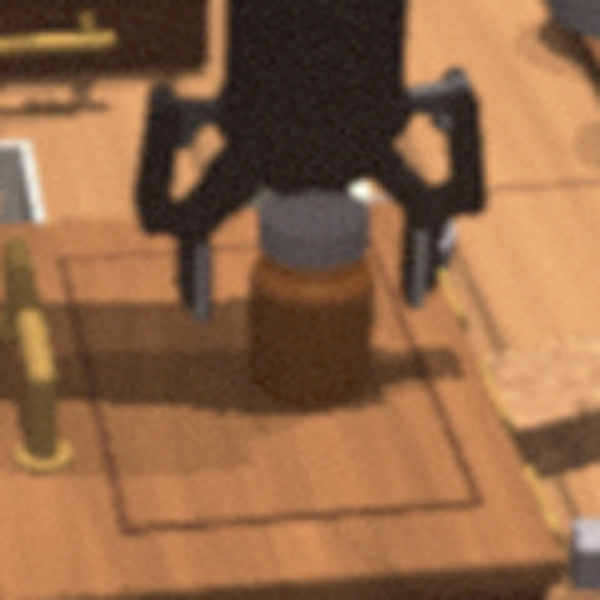

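Pads now flank the glass body, tips around mid-jar. Closing at 22 N.

{"op": "move_arm", "data": {
  "increments": "0.8 0 0 0 0 0 0; 0.7 0 0 0 0 0 0; 0.6 0 0 0 0 0 0; 0.5 0 0 0 0 0 0; 0.4 0 0 0 0 0 0; 0.4 0 0 0 0 0 0; 0.4 0 0 0 0 0 0; 0.4 0 0 0 0 0 0",
  "newtons": 24
}}

```text
t: 6.45
eef_pos: [0.6328, 0.0185, 0.1265]
tool_rot: [0.0, 0.707, 0.707, 0.001]
contact_force: [3.0, -0.5, 4.9]
gripper_width: 0.617
```

```bash
python3 st.py; python3 tips.py pics/s6.png
```

```text
6.45 pos [0.6328 0.0185 0.1265] F [ 3.0021 -0.4643  4.9136] w 0.6173684252785436
q [-0.5004  0.5352  0.5165  1.7629 -0.3205  0.9265  0.1495] z [ 0.0014  0.0001 -1.    ] y [ 1.     -0.001   0.0014]
body bottom [0.22  0.22  0.221 0.221 0.221 0.222 0.222 0.222 0.222 0.223 0.223 0.223]
304 156
```

View pics/s6.png

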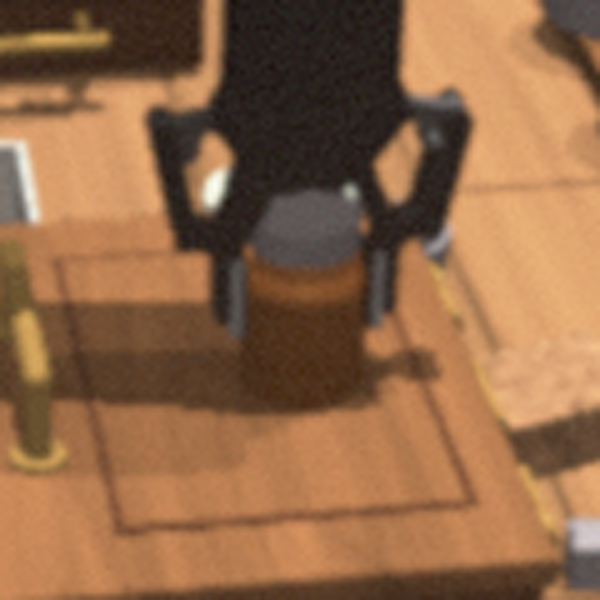

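Gripped on glass with a width of about 52 mm. Lifting.

{"op": "move_arm", "data": {
  "increments": "0.4 0 0 3 0 0 0; 0.4 0 0 6 0 0 0; 0.4 0 0 12 0 0 0; 0.4 0 0 15 0 0 0; 0.4 0 0 15 0 0 0; 0.4 0 0 15 0 0 0; 0.4 0 0 10 0 0 0; 0.4 0 0 4 0 0 0"
}}

```text
t: 7.5
eef_pos: [0.6324, 0.0185, 0.207]
tool_rot: [0.0, 0.707, 0.707, 0.0]
contact_force: [-0.4, 0.2, -2.6]
gripper_width: 0.612
```

```bash
python3 st.py; python3 tips.py pics/s7.png
```

```text
7.5 pos [0.6324 0.0185 0.207 ] F [-0.3866  0.1883 -2.625 ] w 0.6118705836753943
q [-0.534   0.4489  0.5583  1.6923 -0.2646  1.0754  0.1054] z [ 0.001   0.0002 -1.    ] y [ 1.    -0.001  0.001]
body bottom [0.22  0.22  0.22  0.22  0.22  0.22  0.221 0.221 0.221 0.221 0.221 0.221]
305 122
```

View pics/s7.png

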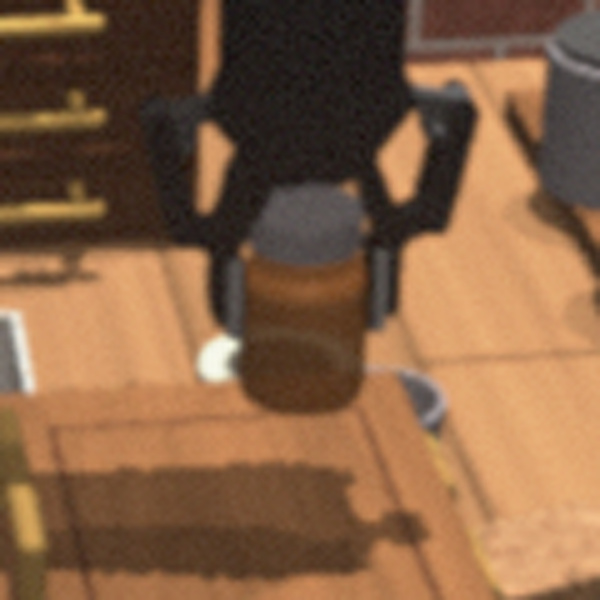

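{"op": "move_arm", "data": {
  "increments": "0.4 -5 -10 0 0 0 0; 0.4 -5 -20 0 0 0 0; 0.4 -5 -28 0 0 0 0; 0.4 -5 -32 0 0 0 0; 0.4 -6 -34 0 0 0 0; 0.4 -6 -34 0 0 0 0; 0.4 -6 -34 0 0 0 0; 0.4 -5 -34 0 0 0 0"
}}

```text
t: 8.55
eef_pos: [0.5875, -0.2104, 0.2059]
tool_rot: [-0.0, 0.708, 0.706, -0.0]
contact_force: [0.8, 0.4, -3.1]
gripper_width: 0.623
```

{"op": "move_arm", "data": {
  "increments": "0.4 -6 -32 0 0 0 0; 0.4 -6 -30 0 0 0 0; 0.4 -5 -27 0 0 0 0; 0.4 -4 -22 0 0 0 0; 0.4 -4 -16 0 0 0 0; 0.4 -2 -12 0 0 0 0; 0.4 -1 -7 0 0 0 0; 0.4 0 0 0 0 0 0"
}}

```text
t: 9.55
eef_pos: [0.5612, -0.3536, 0.206]
tool_rot: [-0.0, 0.708, 0.707, -0.0]
contact_force: [-0.8, 0.2, -2.7]
gripper_width: 0.617
```

```bash
python3 st.py; python3 - <<'E'
from h import *
p,d=vision.read_camera('side');cv2.imwrite('pics/s8.png',p[:,:,::-1])
E
```

```text
9.55 pos [ 0.5612 -0.3536  0.206 ] F [-0.7586  0.2109 -2.7057] w 0.6166907932855359
q [ 0.0485  0.5155  0.6076  1.617  -0.3196  1.1102  0.7375] z [-0.0001  0.0001 -1.    ] y [ 1.     -0.0011 -0.0001]
```

View pics/s8.png

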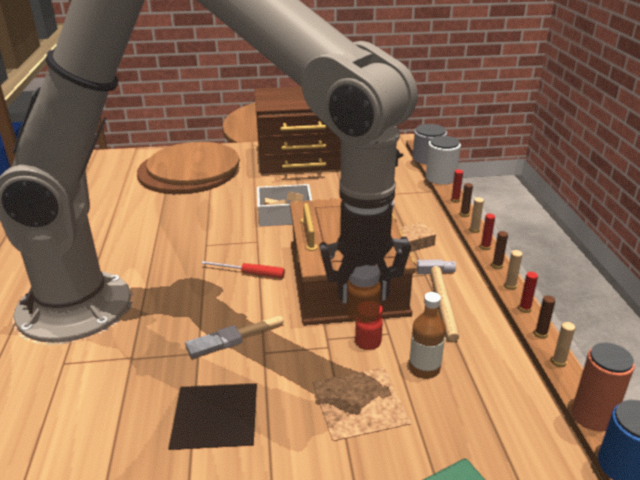

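The jar, at (367,295), hangs above the cork mat at (360,402), with the bystanders clear. I'll descend about 190 mm, then creep.

{"op": "move_arm", "data": {
  "increments": "0.4 0 0 -10 0 0 0; 0.4 0 0 -20 0 0 0; 0.4 0 0 -30 0 0 0; 0.4 0 0 -35 0 0 0; 0.4 0 0 -35 0 0 0; 0.4 0 0 -30 0 0 0; 0.4 0 0 -20 0 0 0; 0.4 0 0 -10 0 0 0"
}}

```text
t: 10.6
eef_pos: [0.5605, -0.3529, 0.0144]
tool_rot: [-0.001, 0.707, 0.707, -0.0]
contact_force: [0.6, -0.6, -2.8]
gripper_width: 0.614
```

```bash
python3 st.py; python3 - <<'E'
from h import *
p,d=vision.read_camera('side');X=cloud('side',d)
m=(np.hypot(X[...,0]-.561,X[...,1]+.354)<.03)&(X[...,2]>.007)&(X[...,2]<.06);print(np.sort(X[m][:,2])[:10])
cv2.imwrite('pics/s9.png',cv2.resize(p[260:460,260:500],None,fx=3,fy=3)[:,:,::-1])
E
```

```text
10.6 pos [ 0.5605 -0.3529  0.0144] F [ 0.6082 -0.6369 -2.7818] w 0.6142033450746878
q [ 0.1326  0.7303  0.486   1.743  -0.4564  0.7849  0.8416] z [-0.0018  0.0008 -1.    ] y [ 1.     -0.0008 -0.0018]
[0.00700189 0.00704211 0.00705984 0.00708144 0.0070977  0.00712029
 0.007161   0.00718858 0.00719614 0.00721952]
```

View pics/s9.png

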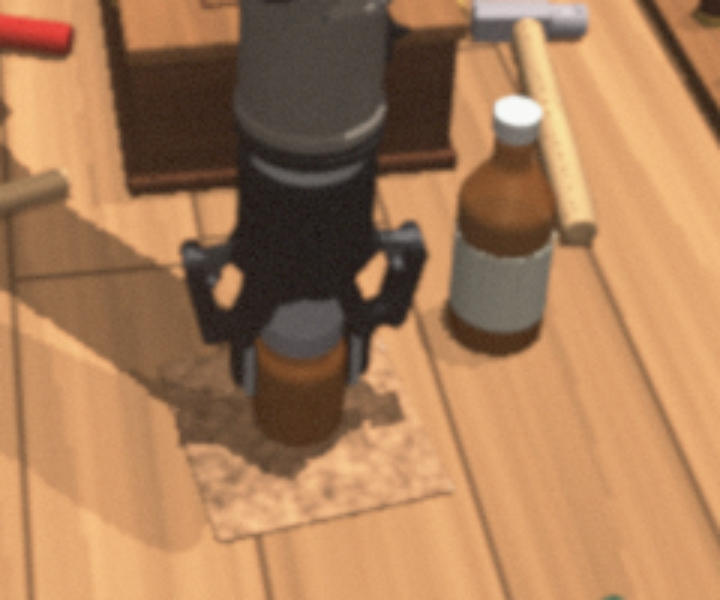

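{"op": "move_arm", "data": {
  "increments": "0.4 0 0 -1.5 0 0 0; 0.4 0 0 -1.5 0 0 0; 0.4 0 0 -1 0 0 0; 0.4 0 0 -1 0 0 0; 0.4 0 0 -1 0 0 0; 0.4 0 0 -0.5 0 0 0; 0.4 0 0 -0.5 0 0 0; 0.4 0 0 0 0 0 0"
}}

```text
t: 11.65
eef_pos: [0.5612, -0.3535, 0.0091]
tool_rot: [-0.0, 0.707, 0.707, -0.0]
contact_force: [0.7, -0.3, -2.1]
gripper_width: 0.619
```

{"op": "move_arm", "data": {
  "increments": "0.4 0 0 -0.5 0 0 0; 0.4 0 0 -0.5 0 0 0; 0.4 0 0 -0.5 0 0 0; 0.4 0 0 -0.5 0 0 0; 0.4 0 0 0 0 0 0; 0.4 0 0 0 0 0 0; 0.4 0 0 0 0 0 0; 0.4 0 0 0 0 0 0"
}}

```text
t: 12.65
eef_pos: [0.5612, -0.3535, 0.0071]
tool_rot: [-0.0, 0.707, 0.707, 0.0]
contact_force: [0.6, -0.7, -2.3]
gripper_width: 0.621
```

{"op": "move_arm", "data": {
  "increments": "0.4 0 0 -0.5 0 0 0; 0.4 0 0 -0.5 0 0 0; 0.4 0 0 -0.5 0 0 0; 0.4 0 0 -0.5 0 0 0; 0.4 0 0 0 0 0 0; 0.4 0 0 0 0 0 0; 0.4 0 0 0 0 0 0; 0.4 0 0 0 0 0 0"
}}

```text
t: 13.65
eef_pos: [0.5612, -0.3535, 0.0051]
tool_rot: [0.0, 0.707, 0.707, 0.0]
contact_force: [0.3, -0.0, -3.3]
gripper_width: 0.62
```

{"op": "move_arm", "data": {
  "increments": "0.4 0 0 -0.5 0 0 0; 0.4 0 0 -0.5 0 0 0; 0.4 0 0 0 0 0 0; 0.4 0 0 0 0 0 0; 0.4 0 0 0 0 0 0; 0.4 0 0 0 0 0 0; 0.4 0 0 0 0 0 0; 0.4 0 0 0 0 0 0"
}}

```text
t: 14.65
eef_pos: [0.5613, -0.3536, 0.0048]
tool_rot: [0.0, 0.707, 0.707, 0.0]
contact_force: [-1.7, 0.8, 5.0]
gripper_width: 0.625
```

The force went from −3 to +5 N, so the jar is seated. Opening, then rising.

{"op": "move_arm", "data": {
  "increments": "0.7 0 0 0 0 0 0; 0.8 0 0 0 0 0 0; 0.9 0 0 0 0 0 0; 1 0 0 0 0 0 0; 1 0 0 0 0 0 0; 1 0 0 0 0 0 0; 1 0 0 5 0 0 0; 1 0 0 10 0 0 0"
}}

```text
t: 15.65
eef_pos: [0.5609, -0.3534, 0.0194]
tool_rot: [-0.0, 0.707, 0.707, -0.0]
contact_force: [0.9, -0.6, -0.2]
gripper_width: 0.998
```

```bash
python3 st.py; python3 - <<'E'
from h import *
p,d=vision.read_camera('side')
cv2.imwrite('pics/s10.png',cv2.resize(p[260:460,260:500],None,fx=3,fy=3)[:,:,::-1])
E
```

```text
15.65 pos [ 0.5609 -0.3534  0.0194] F [ 0.9214 -0.6482 -0.1693] w 0.9982040106212086
q [ 0.1304  0.7239  0.4898  1.7412 -0.4532  0.7918  0.8392] z [-0.0006  0.0003 -1.    ] y [ 1.     -0.0011 -0.0006]
```

View pics/s10.png

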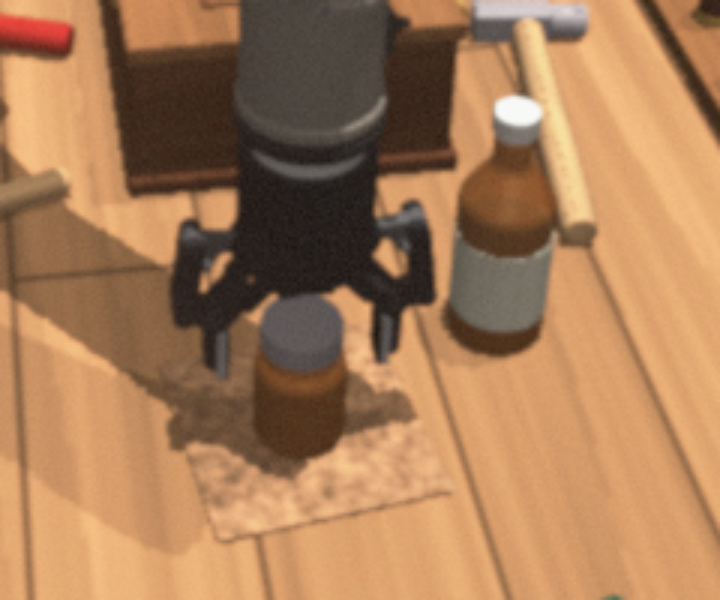

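The jar stands upright on the cork mat at crop (300,380), with the fingers clear. Rising, then re-measuring the jar and handle.

{"op": "move_arm", "data": {
  "increments": "1 0 0 20 0 0 0; 1 0 0 35 0 0 0; 1 0 0 40 0 0 0; 1 0 0 40 0 0 0; 1 0 0 40 0 0 0; 1 0 0 40 0 0 0; 1 0 5 30 0 0 0; 1 0 10 15 0 0 0"
}}

```text
t: 16.7
eef_pos: [0.5613, -0.3393, 0.2821]
tool_rot: [0.002, 0.708, 0.706, 0.001]
contact_force: [-0.1, -0.0, -0.6]
gripper_width: 1.002
```

```bash
python3 st.py; python3 - <<'E'
from h import *
np.set_printoptions(precision=4,suppress=True)
p,d=vision.read_camera('side');X=cloud('side',d)
q,e=vision.read_camera('top');Y=cloud('top',e);np.savez('now.npz',p=p,d=d,q=q,e=e)
s=X[(np.hypot(X[...,0]-.561,X[...,1]+.354)<.05)&(X[...,2]>.012)&(X[...,2]<.065)]
from scipy.optimize import least_squares
r=least_squares(lambda c:np.hypot(s[:,0]-c[0],s[:,1]-c[1])-.027,[.561,-.354],loss='soft_l1',f_scale=.002);print('jar',len(s),r.x)
for n,Z in(('side',X),('top',Y)):
    m=(abs(Z[...,0]-.511)<.04)&(abs(Z[...,1]-.025)<.05)&(Z[...,2]>.158)&(Z[...,2]<.18);b=Z[m]
    print(n,m.sum(),b.mean(0),b.min(0),b.max(0),'slope x/y',np.polyfit(b[:,1],b[:,0],1)[0])
    m=(abs(Z[...,1]-.025)<.12)&(abs(Z[...,2]-.126)<.006)&(Z[...,0]>.45)&(Z[...,0]<.75);print('lid x',[(round(y,2),np.percentile(Z[m&(abs(Z[...,1]-y)<.006)][:,0],[1,99]).round(4)) for y in(-.08,0,.03,.1)])
cv2.imwrite('pics/s11.png',p[:,:,::-1])
E
```

```text
16.7 pos [ 0.5613 -0.3393  0.2821] F [-0.136  -0.0416 -0.6305] w 1.0022234294942816
q [-0.001   0.4401  0.6433  1.5495 -0.2742  1.2399  0.6828] z [ 0.0032 -0.0016 -1.    ] y [ 1.     -0.0024  0.0032]
jar 736 [ 0.5612 -0.3531]
side 134 [0.5112 0.0239 0.1721] [ 0.5058 -0.0249  0.1634] [0.5178 0.0747 0.1772] slope x/y -0.007699877028079088
lid x [(-0.08, array([0.4829, 0.7086])), (0, array([0.4837, 0.6842])), (0.03, array([0.4835, 0.69  ])), (0.1, array([0.4827, 0.6278]))]
top 323 [0.5116 0.0237 0.1706] [ 0.5058 -0.0239  0.1648] [0.5173 0.0737 0.1752] slope x/y -0.006340915021338168
lid x [(-0.08, array([0.4842, 0.7089])), (0, array([0.485 , 0.7078])), (0.03, array([0.4845, 0.7091])), (0.1, array([0.4835, 0.7076]))]
```

View pics/s11.png

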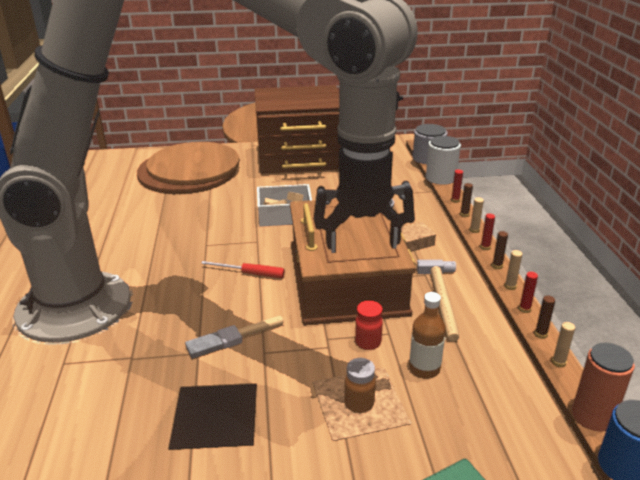

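Jar fitted at (0.561, −0.353), about mat centre. The handle is at (0.511, 0.024) with yaw ≈ 0.4°. Moving above the handle.

{"op": "move_arm", "data": {
  "increments": "1 -6 20 0 0 0 0; 1 -6 40 0 0 0 0; 1 -6 55 0 0 0 0; 1 -6 60 0 0 0 0; 1 -6 60 0 0 0 0; 1 -6 55 0 0 0 0; 1 -6 45 0 0 0 0; 1 -8 28 0 0 0 0",
  "newtons": 60
}}

```text
t: 17.8
eef_pos: [0.5098, 0.0274, 0.2777]
tool_rot: [-0.001, 0.706, 0.708, -0.001]
contact_force: [2.2, -0.2, 0.2]
gripper_width: 1.002
```

{"op": "move_arm", "data": {
  "increments": "1 0 0 0 0 0 0; 1 0 0 -15 0 0 0; 1 0 0 -25 0 0 0; 1 0 0 -25 0 0 0; 1 0 0 -15 0 0 0; 1 0 0 0 0 0 0; 1 0 0 0 0 0 0; 1 0 0 0 0 0 0"
}}

```text
t: 18.8
eef_pos: [0.5118, 0.0245, 0.1999]
tool_rot: [0.0, 0.708, 0.707, 0.001]
contact_force: [-0.1, 0.3, -0.1]
gripper_width: 1.002
```

```bash
python3 st.py; python3 tips.py pics/s12.png
```

```text
18.8 pos [0.5118 0.0245 0.1999] F [-0.0901  0.287  -0.0853] w 1.0016748561824704
q [-0.6033  0.2285  0.5095  1.9755 -0.1349  0.9684 -0.0296] z [ 0.0016  0.0005 -1.    ] y [ 1.     -0.0012  0.0016]
body bottom [0.298 0.298 0.299 0.299 0.299 0.299 0.299 0.3   0.3   0.3   0.3   0.3  ]
247 127
```

View pics/s12.png

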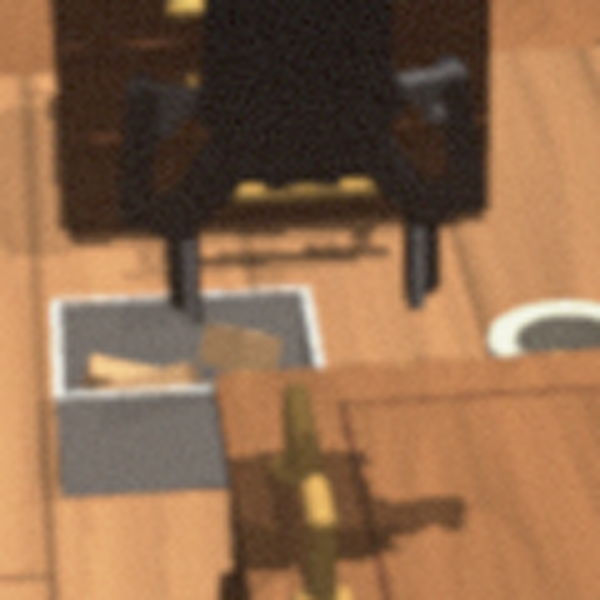

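The fingers straddle the bar centrally: tips at crop x 185 and 418, bar at about 305. Descending 79 mm and closing.

{"op": "move_arm", "data": {
  "increments": "1 0 0 -10 0 0 0; 1 0 0 -15 0 0 0; 1 0 0 -18 0 0 0; 1 0 0 -16 0 0 0; 1 0 0 -12 0 0 0; 1 0 0 -8 0 0 0; 1 0 0 0 0 0 0; 1 0 0 0 0 0 0"
}}

```text
t: 19.85
eef_pos: [0.5116, 0.0245, 0.1205]
tool_rot: [0.0, 0.707, 0.707, 0.0]
contact_force: [0.0, 0.6, -0.3]
gripper_width: 0.998
```

{"op": "move_arm", "data": {
  "increments": "0.8 0 0 0 0 0 0; 0.6 0 0 0 0 0 0; 0.4 0 0 0 0 0 0; 0.2 0 0 0 0 0 0; 0 0 0 0 0 0 0; 0 0 0 0 0 0 0; 0 0 0 0 0 0 0; 0 0 0 0 0 0 0"
}}

```text
t: 20.85
eef_pos: [0.5126, 0.0245, 0.1205]
tool_rot: [0.001, 0.707, 0.707, 0.001]
contact_force: [5.7, 0.2, -2.8]
gripper_width: 0.117
```

```bash
python3 st.py; python3 tips.py pics/s13.png
```

```text
20.85 pos [0.5126 0.0245 0.1205] F [ 5.7161  0.2093 -2.7995] w 0.1168996287526643
q [-0.5583  0.3432  0.474   2.049  -0.2167  0.7938  0.0435] z [ 0.0027 -0.0001 -1.    ] y [ 1.     -0.0009  0.0027]
body bottom [0.22  0.22  0.22  0.221 0.221 0.221 0.221 0.221 0.221 0.221 0.221 0.222]
248 160
```

View pics/s13.png

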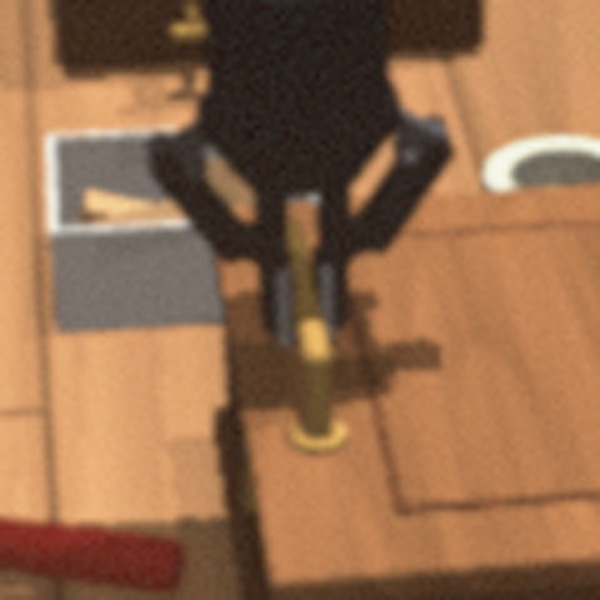

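The bar is held (opening ≈ 10 mm). Computing the arc increments.

```bash
python3 - <<'E'
import numpy as np
f=lambda t:np.array([-195*np.cos(t)+56*np.sin(t),195*np.sin(t)+56*np.cos(t)])
th=np.radians(np.r_[0,.5,1.5,3,4.7,6.5,8.5,10.5,12.5,12.5+np.arange(1,9)*2,28.5+np.arange(1,9)*2,44.5+np.arange(1,9)*2,60.5+np.array([1.8,3.6,5.2,6.8,8.2,9.3,10,10])])
pp=np.array([f(t)-f(0) for t in th]);r=np.round(pp,0);d=np.diff(np.round(pp*2)/2,axis=0)
for i in range(0,len(d),8): print(round(np.degrees(th[i+8]),1),'; '.join(f'0 {a:g} 0 {b:g} 0 0 0' for a,b in d[i:i+8]),pp[i+8])
E
```

```text
12.5 0 0.5 0 1.5 0 0 0; 0 1 0 3.5 0 0 0; 0 1.5 0 5 0 0 0; 0 2 0 6 0 0 0; 0 2.5 0 5.5 0 0 0; 0 3 0 6.5 0 0 0; 0 3 0 6.5 0 0 0; 0 3 0 6.5 0 0 0 [16.74289699 40.87830112]
28.5 0 3.5 0 6 0 0 0; 0 4 0 6 0 0 0; 0 4 0 6 0 0 0; 0 4 0 5.5 0 0 0; 0 4.5 0 6 0 0 0; 0 4.5 0 5.5 0 0 0; 0 4.5 0 5 0 0 0; 0 5 0 5.5 0 0 0 [50.35155361 86.25971656]
44.5 0 5 0 4.5 0 0 0; 0 5 0 5 0 0 0; 0 5.5 0 4.5 0 0 0; 0 5.5 0 4.5 0 0 0; 0 6 0 4 0 0 0; 0 5.5 0 4 0 0 0; 0 6 0 4 0 0 0; 0 6 0 3.5 0 0 0 [ 95.16708122 120.61933169]
60.5 0 6.5 0 3.5 0 0 0; 0 6 0 3 0 0 0; 0 6.5 0 3 0 0 0; 0 6.5 0 3 0 0 0; 0 7 0 2.5 0 0 0; 0 6.5 0 2 0 0 0; 0 7 0 2 0 0 0; 0 6.5 0 2 0 0 0 [147.71732475 141.29508007]
70.5 0 6.5 0 1 0 0 0; 0 6 0 1.5 0 0 0; 0 6 0 1 0 0 0; 0 5.5 0 0.5 0 0 0; 0 5 0 0.5 0 0 0; 0 3.5 0 0.5 0 0 0; 0 2.5 0 0 0 0 0; 0 0 0 0 0 0 0 [182.69558595 146.50827488]
```

{"op": "move_arm", "data": {
  "increments": "0 0.5 0 1.5 0 0 0; 0 1 0 3.5 0 0 0; 0 1.5 0 5 0 0 0; 0 2 0 6 0 0 0; 0 2.5 0 5.5 0 0 0; 0 3 0 6.5 0 0 0; 0 3 0 6.5 0 0 0; 0 3 0 6.5 0 0 0"
}}

```text
t: 21.9
eef_pos: [0.5282, 0.0245, 0.1608]
tool_rot: [0.0, 0.707, 0.707, 0.0]
contact_force: [8.3, 0.3, -8.1]
gripper_width: 0.113
```

```bash
python3 st.py; python3 tips.py pics/s14.png
```

```text
21.9 pos [0.5282 0.0245 0.1608] F [ 8.3103  0.279  -8.0718] w 0.11347449903865423
q [-0.5699  0.3114  0.4938  1.9785 -0.1865  0.8946  0.0202] z [ 0.0009 -0.0005 -1.    ] y [ 1.     -0.0008  0.0009]
body bottom [0.22  0.22  0.22  0.221 0.221 0.221 0.221 0.221 0.221 0.221 0.221 0.222]
255 143
```

View pics/s14.png

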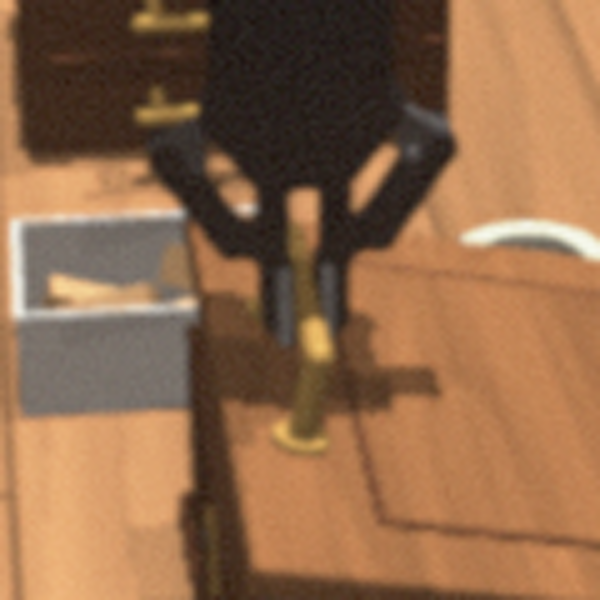

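The lid is opening with the bar still between the pads, and forces are around 8 N. Continuing.

{"op": "move_arm", "data": {
  "increments": "0 3.5 0 6 0 0 0; 0 4 0 6 0 0 0; 0 4 0 6 0 0 0; 0 4 0 5.5 0 0 0; 0 4.5 0 6 0 0 0; 0 4.5 0 5.5 0 0 0; 0 4.5 0 5 0 0 0; 0 5 0 5.5 0 0 0"
}}

```text
t: 22.95
eef_pos: [0.5602, 0.0246, 0.2068]
tool_rot: [-0.002, 0.707, 0.707, -0.001]
contact_force: [-6.2, 0.5, 2.5]
gripper_width: 0.114
```

{"op": "move_arm", "data": {
  "increments": "0 5 0 4.5 0 0 0; 0 5 0 5 0 0 0; 0 5.5 0 4.5 0 0 0; 0 5.5 0 4.5 0 0 0; 0 6 0 4 0 0 0; 0 5.5 0 4 0 0 0; 0 6 0 4 0 0 0; 0 6 0 3.5 0 0 0"
}}

```text
t: 23.95
eef_pos: [0.6049, 0.0248, 0.2431]
tool_rot: [-0.002, 0.707, 0.707, -0.0]
contact_force: [-7.1, 2.5, 10.3]
gripper_width: 0.116
```

```bash
python3 st.py; python3 tips.py pics/s15.png
```

```text
23.95 pos [0.6049 0.0248 0.2431] F [-7.1476  2.457  10.262 ] w 0.11616933026127439
q [-0.5342  0.3585  0.513   1.7127 -0.1947  1.1233  0.0357] z [-0.0025  0.0021 -1.    ] y [ 1.     -0.001  -0.0025]
body bottom [0.22  0.22  0.22  0.22  0.22  0.22  0.221 0.221 0.222 0.222 0.222 0.222]
291 106
```

View pics/s15.png

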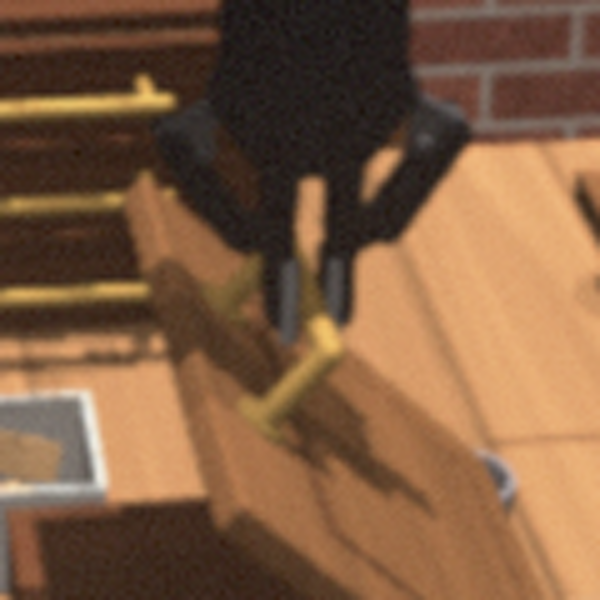

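The lid is at about 43°. The small outward load (about 12 N) means my arc runs slightly inside the true one, so I'll add a little z as I continue.

{"op": "move_arm", "data": {
  "increments": "0 6 0 4 0 0 0; 0 6 0 3.5 0 0 0; 0 6.5 0 3.5 0 0 0; 0 6.5 0 3 0 0 0; 0 6.5 0 2.5 0 0 0; 0 6.5 0 2.5 0 0 0; 0 6.5 0 2 0 0 0; 0 6.5 0 2 0 0 0"
}}

```text
t: 25.0
eef_pos: [0.6583, 0.0249, 0.266]
tool_rot: [0.0, 0.707, 0.707, 0.001]
contact_force: [-3.1, 2.1, 5.7]
gripper_width: 0.12
```

```bash
python3 st.py; python3 tips.py pics/s16.png
```

```text
25.0 pos [0.6583 0.0249 0.266 ] F [-3.0602  2.0648  5.6668] w 0.12022640354550237
q [-0.4935  0.4354  0.5124  1.5566 -0.2245  1.2057  0.0584] z [ 0.0026  0.0013 -1.    ] y [ 1.     -0.0006  0.0026]
body bottom [0.22  0.222 0.225 0.225 0.226 0.226 0.228 0.228 0.229 0.229 0.231 0.231]
317 94
```

View pics/s16.png

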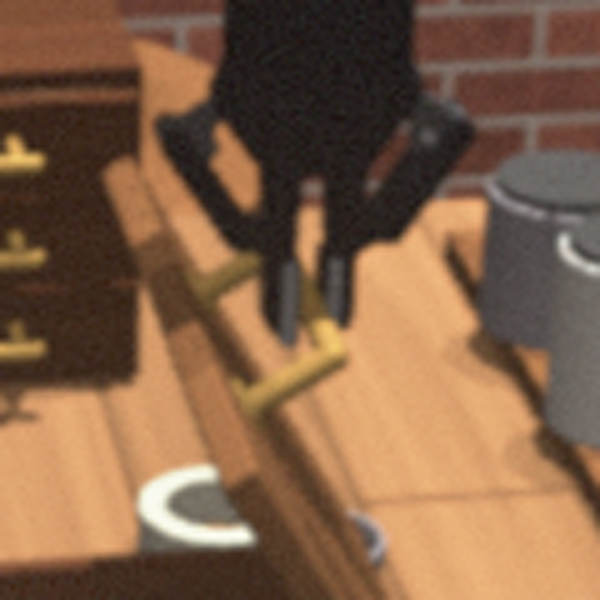

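The lid is at about 60°, bar held, clear of the lid face. Going on to 70°.

{"op": "move_arm", "data": {
  "increments": "0 6 0 1.5 0 0 0; 0 6 0 1.5 0 0 0; 0 6 0 1 0 0 0; 0 5.5 0 1 0 0 0; 0 4.5 0 0.5 0 0 0; 0 3.5 0 0.5 0 0 0; 0 1.5 0 0 0 0 0; 0 0 0 0 0 0 0"
}}

```text
t: 26.05
eef_pos: [0.6918, 0.0249, 0.2715]
tool_rot: [0.001, 0.707, 0.707, 0.002]
contact_force: [-0.9, 1.6, 6.7]
gripper_width: 0.117
```

```bash
python3 st.py; python3 tips.py pics/s17.png; python3 - <<'E'
from h import *
e=bot.get_obs()['eef_pos'];print('theta by TCP',np.degrees(np.arctan2(e[2]+.045-.11,.7065-e[0]))-16.02)
X=cloud('side',vision.read_camera('side')[1])
# near side edge of lid (y ~ -0.125): plane fit of inner/outer faces visible
m=(X[...,0]>.58)&(X[...,0]<.72)&(X[...,1]>-.135)&(X[...,1]<-.06)&(X[...,2]>.15)&(X[...,2]<.34)
P=X[m][:,[0,2]];c=P.mean(0);u,s,vt=np.linalg.svd(P-c,full_matrices=False);print(m.sum(),c,s/np.sqrt(len(P)),'lid deg',np.degrees(np.arctan2(abs(vt[0,1]),abs(vt[0,0]))))
E
```

```text
26.05 pos [0.6918 0.0249 0.2715] F [-0.9307  1.6311  6.7115] w 0.11744311413615897
q [-0.4641  0.4929  0.5087  1.4621 -0.2464  1.2463  0.0711] z [ 0.0039  0.0008 -1.    ] y [ 1.     -0.0005  0.0039]
body bottom [0.223 0.227 0.233 0.239 0.297 0.298 0.298 0.299 0.3   0.302 0.302 0.302]
333 91
theta by TCP 69.88560773830218
926 [0.66161425 0.25486873] [0.05899374 0.00495061] lid deg 69.52960997502689
```

View pics/s17.png

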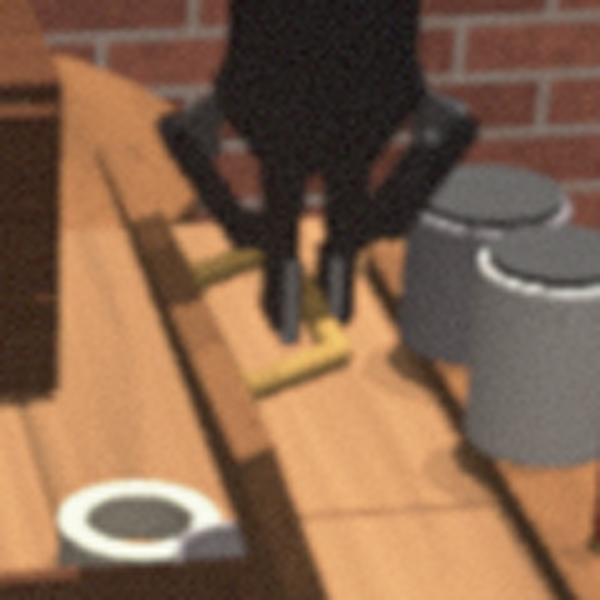

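Both estimates put the lid at about 70° (69.9 from the TCP, 69.5 from the depth fit), and the bar is still held. Easing back to 52°.

{"op": "move_arm", "data": {
  "increments": "0 -1.5 0 0 0 0 0; 0 -3 0 0 0 0 0; 0 -3.5 0 -0.5 0 0 0; 0 -4 0 -0.5 0 0 0; 0 -4 0 -0.5 0 0 0; 0 -4.5 0 -0.5 0 0 0; 0 -4 0 -1 0 0 0; 0 -4 0 -0.5 0 0 0"
}}

```text
t: 27.15
eef_pos: [0.6629, 0.0248, 0.2671]
tool_rot: [0.001, 0.707, 0.707, 0.002]
contact_force: [2.6, 2.5, 5.0]
gripper_width: 0.114
```

{"op": "move_arm", "data": {
  "increments": "0 -4.5 0 -1 0 0 0; 0 -4.5 0 -1 0 0 0; 0 -4.5 0 -1.5 0 0 0; 0 -4.5 0 -1.5 0 0 0; 0 -4.5 0 -1.5 0 0 0; 0 -4 0 -1.5 0 0 0; 0 -3.5 0 -1 0 0 0; 0 -2 0 -0.5 0 0 0"
}}

```text
t: 28.15
eef_pos: [0.6293, 0.0246, 0.2563]
tool_rot: [-0.0, 0.707, 0.707, -0.0]
contact_force: [1.3, 2.4, 1.2]
gripper_width: 0.114
```

{"op": "move_arm", "data": {
  "increments": "0 0 0 0 0 0 0; 0 0 0 0 0 0 0; 0 0 0 0 0 0 0; 0 0 0 0 0 0 0; 0 0 0 0 0 0 0; 0 0 0 0 0 0 0; 0 0 0 0 0 0 0; 0 0 0 0 0 0 0"
}}

```text
t: 29.15
eef_pos: [0.6297, 0.0246, 0.2564]
tool_rot: [-0.0, 0.707, 0.707, -0.0]
contact_force: [1.9, 3.9, 0.1]
gripper_width: 0.115
```

```bash
python3 st.py; python3 - <<'E'
from h import *
e=bot.get_obs()['eef_pos'];print('theta by TCP',np.degrees(np.arctan2(e[2]+.045-.11,.7065-e[0]))-16.02)
p,d=vision.read_camera('side');X=cloud('side',d)
m=(X[...,0]>.54)&(X[...,0]<.72)&(X[...,1]>-.135)&(X[...,1]<-.1)&(X[...,2]>.15)&(X[...,2]<.34)
P=X[m][:,[0,2]];c=P.mean(0);u,s,vt=np.linalg.svd(P-c,full_matrices=False);print(m.sum(),s/np.sqrt(len(P)),'lid deg',np.degrees(np.arctan2(abs(vt[0,1]),abs(vt[0,0]))))
s=X[(np.hypot(X[...,0]-.561,X[...,1]+.354)<.05)&(X[...,2]>.012)&(X[...,2]<.065)]
from scipy.optimize import least_squares
print('jar',least_squares(lambda c:np.hypot(s[:,0]-c[0],s[:,1]-c[1])-.027,[.561,-.354],loss='soft_l1',f_scale=.002).x)
cv2.imwrite('pics/s18.png',p[:,:,::-1])
E
```

```text
29.15 pos [0.6297 0.0246 0.2564] F [1.9169 3.8604 0.1105] w 0.11510847418019013
q [-0.5175  0.3915  0.5146  1.6385 -0.2058  1.166   0.0451] z [-0.0001  0.     -1.    ] y [ 1.     -0.001  -0.0001]
theta by TCP 52.109867607982636
946 [0.05576114 0.00506697] lid deg 50.99106859120758
jar [ 0.56115731 -0.3531418 ]
```

View pics/s18.png

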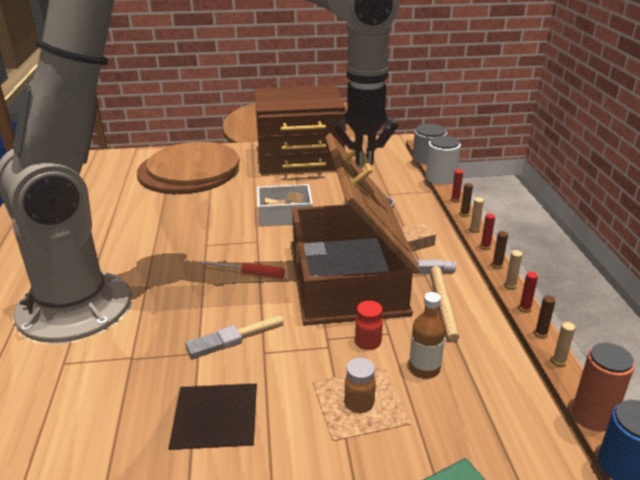

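The lid is held still at about 51–52° at (365,165), the jar is upright on the cork mat at (360,385), and the bystanders haven't moved. Handing in.

```bash
python3 -c "
from station import bot
print(bot.hand_in())"
```

```text
the job is handed in; nothing more can be done
None
```

The job is handed in at about 29 s of the 61 s allowed. The jar is standing on the cork mat, and the gripper is holding the lid still at about 52° so you can set the spring.

- **Jar:** I gripped it at 24 N and lowered it until I felt light contact, then let go. My last fit puts it at (0.561, −0.353), within a few millimetres of the mat's centre, and the picture shows it upright.
- **Lid:** I raised it to about 70° (69.9° from the arm's position, 69.5° from the depth image). I then eased it back, still gripping the bar, to 52.1° by the arm's position or 51.0° by the depth image. It didn't move during a one-second hold, and forces stayed around 4 N.
- **Other things on the bench:** none looked moved in the last side picture. I checked that by eye only, and the bin and the things beyond the chest were partly hidden.

**Disagreement:** the reported tool height was about 26 mm lower than where the cameras showed the gripper. I trusted the cameras and corrected for it, and the jar grasp, the placing and the handle grasp all fitted that correction.

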